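# Sweep the label rolls into their bay

## Task

Put the three label rolls away by gently sweeping them over the table, with the fingers, into the three-sided steel bay through its open side, until every roll lies flat and wholly inside, past the front ends of the side walls. Only push them: do not grip, lift, tip or squeeze them, and leave the big packing tape ring, the spice jar and the pen where they are.

Things in the scene. Friction and masses are not known exactly. Their poses are not given: they have to be found in the camera images.
- roll_bay: low three-sided bay of steel strip fixed to the table, no floor of its own. Inside 260 mm wide (its x) and 170 mm deep (its y), origin on the table at the centre of the inside. Walls 6 mm thick, 44 mm high at x = -130, x = +130 and the back, y = +85; the open mouth is at y = -85 and faces roughly to the robot's right. Foot tabs 3 mm high reach 24 mm outside the side walls.
- roll_a: white roll of labels lying flat, a low cylinder 64 mm in diameter and 30 mm high with a narrow hole (about 18 mm) through its middle, about 90 g, loose. Origin: centre of its underside; z up along the hole.
- roll_b: white roll of labels lying flat, a low cylinder 64 mm in diameter and 30 mm high with a narrow hole (about 18 mm) through its middle, about 90 g, loose. Origin: centre of its underside; z up along the hole.
- roll_c: white roll of labels lying flat, a low cylinder 64 mm in diameter and 30 mm high with a narrow hole (about 18 mm) through its middle, about 90 g, loose. Origin: centre of its underside; z up along the hole.
- packing_tape: bystander to leave alone: ring of brown packing tape lying flat, 104 mm across, 25 mm high, with a wide hole, loose. Origin: centre of its underside.
- spice_jar: bystander to leave alone: upright spice jar, 40 mm in diameter, 105 mm high, loose. Origin: centre of its underside.
- pen: bystander to leave alone: slim pen lying on the table, 145 mm long along its y, 12 mm wide, 9 mm high, loose. Origin: middle of its underside.
Not all that is in view belongs to the job. Leave any blue look-alike of the roll_a alone. Leave any red or turquoise look-alike of the roll_b alone.

How it is judged (in metres and radians):
At the end, for the whole second after the job is handed in: All three label rolls lie flat on the table (underside within 6 mm, tilt under 0.1 rad), at rest and wholly inside the bay (at most 4 mm of a roll over the line between the front ends of the side walls); tape, jar and pen are within 30 mm of their starts, the jar upright (y of roll_a in the frame of roll_bay between -0.057 and 0.085 m and x of roll_a in the frame of roll_bay between -0.13 and 0.13 m and height (world z) of each of roll_a, roll_b, roll_c below 0.006 m and angle between each of roll_a, roll_b, roll_c, spice_jar's own z axis and vertical below 0.1 rad and linear speed of each of roll_a, roll_b, roll_c below 0.02 m/s and y of roll_b in the frame of roll_bay between -0.057 and 0.085 m and x of roll_b in the frame of roll_bay between -0.13 and 0.13 m and y of roll_c in the frame of roll_bay between -0.057 and 0.085 m and x of roll_c in the frame of roll_bay between -0.13 and 0.13 m and distance of each of packing_tape, spice_jar, pen from where it was at the start of the episode below 0.03 m); the robot touches nothing.
It fails at once if a label roll is lifted more than 10 mm off the table (height (world z) of any of roll_a, roll_b, roll_c above 0.01 m).
It fails at once if a label roll is tipped by more than 0.35 rad (angle between any of roll_a, roll_b, roll_c's own z axis and vertical above 0.35 rad).
It fails at once if a label roll is gripped, squeezed or pressed with more than 18 N (contact force between the fingers and roll_a above 18 N or contact force between the fingers and roll_b above 18 N or contact force between the fingers and roll_c above 18 N).
It fails at once if a label roll is flung (faster than 0.8 m/s) (linear speed of any of roll_a, roll_b, roll_c above 0.8 m/s).
It fails at once if the tape, jar or pen is pushed more than 30 mm or the jar tipped (distance of any of packing_tape, spice_jar, pen from where it was at the start of the episode above 0.03 m or angle between spice_jar's own z axis and vertical above 0.3 rad).
It also fails if it takes over 72 s, if anything falls off the work surface, if the arm or the gripper's body presses on something with over 40 N, if the wrist force passes 120 N, or if a joint passes its speed limit or range.

## Robot

A 6-joint arm with a two-finger parallel gripper is mounted at the origin on a cart in front of the work surface, level with it; the furniture and walls round the work are solid. World frame = base frame: x ahead of the robot, y to its left, z up, the work surface at z = 0. Lengths are in mm, angles in rad, forces in N, time in s.
With the tool pointing down it reaches from about 350 to 775 mm from the base axis. Payload 7.3 kg.
Tool frame: the origin (TCP) lies midway between the tips of the shut fingers; the grasp point (between the pads) lies 19 mm behind it; x points along the fingers, y is the direction in which the jaws open and shut, and the axes are right-handed (so a half turn about x gives the same grasp; the last joint's range is limited). The gripper opens to 92 mm and grips with 3 to 60 N. Pads are 19 mm wide; open, the fingers measure 130 mm over their backs; the gripper's body (75 mm by 190 mm) begins 47 mm behind the grasp point.
Start: joints at [1.183, 0.342, 1.524, -0, 1.275, -0.146], TCP at [125.695, 509.75, 226.741] pointing down, gripper open.
Joint ranges: [-2.53, 2.53], [-0.77, 2.02], [0.04, 2.7], [-1, 4.14], [0.28, 2.66], [-3.11, 3.11]. Speed limits (rad/s): [2.57, 2.57, 3.14, 3.14, 3.14, 3.14].

## Interface

Orientations are given as [roll, pitch, yaw] about the fixed x, y, z axes, in that order (R = Rz(yaw) Ry(pitch) Rx(roll)).
In Python, from plant import get_obs, capture, close_job gives the robot as it stands. The module is installed in compiled form; this text tells all that it offers.
- The arm moves only by the tool send_rows, never from a script. Its argument "moves" is a list of rows, each a list of 4 numbers: the shift along the tool's x, y, z in mm, then the turn about the tool's x in degrees. In form: [[tx, ty, tz, yaw], ...]. A call has 1 to 8 rows; each row shifts and turns the commanded pose from where the row before left it, along the tool's axes as they then stand; what a row does not reach is not made up. A row lasts 1/8 s, in which the tool goes at most 62.5 mm and 10.7 degrees, less where a joint would pass 70% of its speed; a pose out of reach is approached as far as the arm can. A call with a gripper value outside its range is refused whole. "hand" is the opening, from 0 (shut) to 1 (fully open), set as the call begins (left out, the last holds). The fingers move at their own pace and stop on an object; the grip force is fixed at half the most. Time passes only in rows, so rows that do not move let the fingers close. It gives the time, the measured TCP pose, the force and the opening at its end, in the units of the state.
- get_obs(): the state, without advancing time (a new reading comes with each control period).
- capture(name): name is "scene" or "top"; returns a dict with "image" (480x640x3 uint8, red, green, blue), "K" (3x3 intrinsics, pixels), "position" and "attitude" of the camera in the world. Camera axes: x right, y down, z forward; pixel columns grow to the right and rows downward; lengths in mm; the calibration is good to about 2 mm. A picture is of the moment at which its call begins. There is no depth.
- close_job(): hands the job in, once; it reports no verdict.
The state is a dict: "time": time; "joint_positions": joint angles; "dq": joint speeds; "tau": joint torques, N m; "tool_pos": TCP position; "tcp_rot": TCP orientation; "contact_force": force on the tool from outside, world axes, zero at the start; "moment": the same for the moment, N m; "grip_width": finger opening in mm.
Only numpy, scipy, OpenCV 4.12 (cv2) and the standard library are available. Lean on these libraries where they do the work, as an engineer would, in place of code of your own. Each camera call takes 0.05 s, during which the arm holds its last target. There are 200 camera calls.

## Working session

There is one attempt and no reset: what is moved stays moved. The work goes in short steps, Python scripts to look and compute and a tool call to move; the robot and the scene stay as the last step left them, time stands still between calls to the robot, and variables do not carry over. Pictures are saved under pics/ and viewed, about 8 in all and at most 12, crops included, and the job is handed in when it is done.

Besides the shell and the picture viewer there is one more tool, called by a JSON object that holds its "name" and its "arguments", one argument or row to a line. send_rows: Moves the arm, as the interface text tells. Its arguments: {"type":"object","properties":{"moves":{"type":"array","items":{"type":"array","items":{"type":"number"}}},"hand":{"type":"number"}},"required":["moves"]}

```bash
mkdir -p pics
cat > h.py <<'E'
import numpy as np,cv2
from plant import get_obs,capture,close_job
def snap(n,f):
    c=capture(n);cv2.imwrite('pics/'+f,c['image'][:,:,::-1]);return c
def Rc(c):
    a=np.array(c['attitude'],float)
    if a.shape==(3,3):return a
    from scipy.spatial.transform import Rotation as R
    return R.from_euler('xyz',a).as_matrix() if a.size==3 else R.from_quat(a).as_matrix()
def ray(c,uv,z):
    uv=np.atleast_2d(np.array(uv,float));d=(Rc(c)@np.linalg.inv(c['K'])@np.c_[uv,np.ones(len(uv))].T).T
    p=np.array(c['position'],float);return p+d*((z-p[2])/d[:,2:])
def proj(c,P):
    q=(c['K']@Rc(c).T@(np.atleast_2d(P)-np.array(c['position'])).T).T;return q[:,:2]/q[:,2:]
E
python3 - <<'E'
from h import *
import pickle
t=snap('top','t0.png');s=snap('scene','s0.png');pickle.dump((t,s),open('c0.pkl','wb'))
for c in(t,s):print(c['K'],c['position'],c['attitude'])
o=get_obs();print({k:np.round(v,3) for k,v in o.items()})
E
```

```text
[[486.29570934   0.         324.46149179]
 [  0.         486.29570934 247.37250502]
 [  0.           0.           1.        ]] [ 412.33973465   -5.55423584 1188.65940629] [-2.98622038  0.02349857 -1.54867388]
[[565.15760839   0.         317.49343064]
 [  0.         565.15760839 241.74018415]
 [  0.           0.           1.        ]] [   9.3115751  -655.82617102 1019.41165653] [-2.40539198 -0.01518325 -0.68421843]
{'time': np.float64(0.1), 'joint_positions': array([ 1.183,  0.343,  1.525, -0.   ,  1.275, -0.146]), 'dq': array([ 0.001, -0.003, -0.002,  0.001, -0.001, -0.001]), 'tau': array([ 3.0000e-03, -4.3201e+01, -2.4469e+01,  7.2000e-02,  5.3000e-02,
       -0.0000e+00]), 'tool_pos': array([125.557, 509.404, 226.12 ]), 'tcp_rot': array([-1.708,  1.569, -1.949]), 'contact_force': array([ 0.081,  0.565, -0.378]), 'moment': array([0.003, 0.044, 0.022]), 'grip_width': np.float64(92.062)}
```

View pics/t0.png

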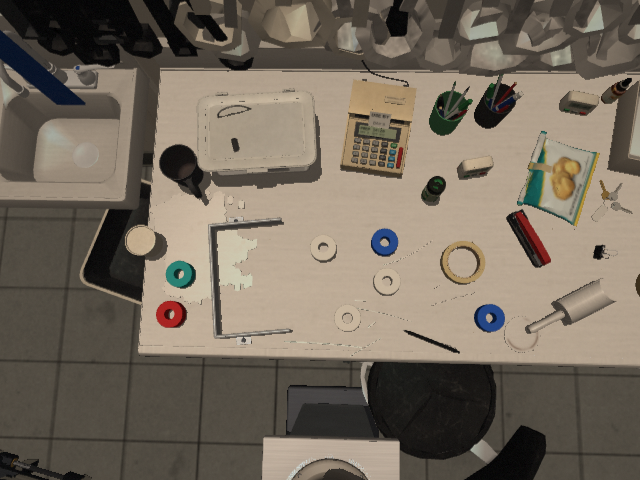

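View pics/s0.png

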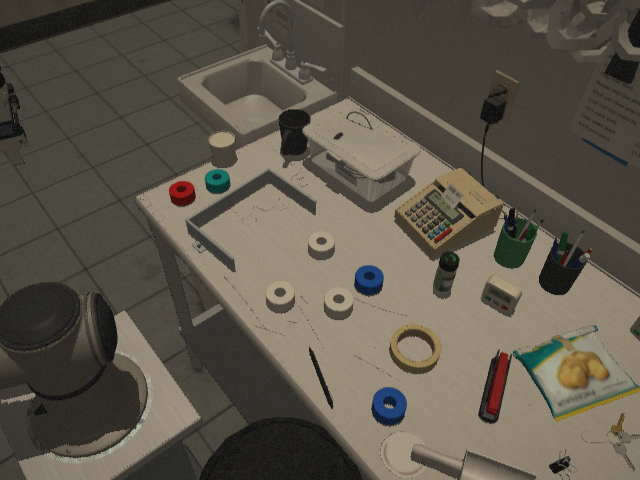

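The top view shows three white rolls at about (323,248), (386,282) and (347,318). In the scene view they are at (321,244), (338,302) and (280,295). Look-alikes to avoid:
- Blue rolls at top (385,242) and (490,318).
- Turquoise roll at (180,274) and red roll at (171,314).
- White cup at (141,242) and white dish at (521,335).

The tape is at (463,262), the jar at (433,190), the pen at (432,341), and the bay spans (210–292, 220–338).

```bash
cat >> h.py <<'E'
def rolls(c,exp,r=14):
    """refine centroid of white blob near expected pixels (top face z=30) -> pixel of ellipse"""
    out=[]
    hsv=cv2.cvtColor(c['image'],cv2.COLOR_RGB2HSV)
    return hsv
E
python3 - <<'E'
from h import *
import pickle
t,s=pickle.load(open('c0.pkl','rb'))
print('tcp px',proj(t,[125,510,226]),proj(s,[125,510,226]),'base',proj(t,[0,0,0]),proj(s,[0,0,0]))
tp=dict(A=(323,248),B=(386,282),C=(347,318),blue=(385,242),blue2=(490,318),tape=(463,262))
sp=dict(A=(321,239),B=(338,298),C=(280,291),blue=(369,274),blue2=(389,400),tape=(415,346))
for k in tp:print(k,ray(t,tp[k],28)[0].round(),ray(s,sp[k],28)[0].round())
print('jar',ray(t,(433,185),100).round(),ray(t,(432,197),0).round(),ray(s,(443,287),0).round())
print('pen',ray(t,[(405,331),(458,351)],5).round().tolist(),ray(s,[(311,349),(331,405)],5).round().tolist())
print('bay top edges',ray(t,[(210,225),(283,220),(217,335),(291,331)],44).round().tolist())
print(ray(s,[(188,221),(268,171),(315,208),(233,263)],44).round().tolist())
im=cv2.resize(t['image'][190:360,200:500,::-1],None,fx=2.6,fy=2.6,interpolation=cv2.INTER_CUBIC);cv2.imwrite('pics/crop.png',im)
E
```

```text
tcp px [[ 60.75181365 471.10276198]] [[ 16.15004637 151.43812936]] base [[330.26734516 506.19851948]] [[ 90.38074541 401.69569079]]
A [592.  29.  28.] [601.  33.  28.]
B [ 513. -123.   28.] [ 520. -125.   28.]
C [426. -31.  28.] [432. -31.  28.]
blue [ 609. -120.   28.] [ 618. -117.   28.]
blue2 [ 433. -366.   28.] [ 439. -366.   28.]
tape [ 564. -306.   28.] [ 563. -314.   28.]
jar [[ 732. -223.  100.]] [[ 730. -240.    0.]] [[ 741. -235.    0.]]
pen [[398.0, -171.0, 5.0], [354.0, -296.0, 5.0]] [[403.0, -177.0, 5.0], [355.0, -297.0, 5.0]]
bay top edges [[641.0, 303.0, 44.0], [656.0, 127.0, 44.0], [380.0, 271.0, 44.0], [393.0, 99.0, 44.0]]
[[379.0, 265.0, 44.0], [636.0, 294.0, 44.0], [646.0, 111.0, 44.0], [390.0, 88.0, 44.0]]
```

View pics/crop.png

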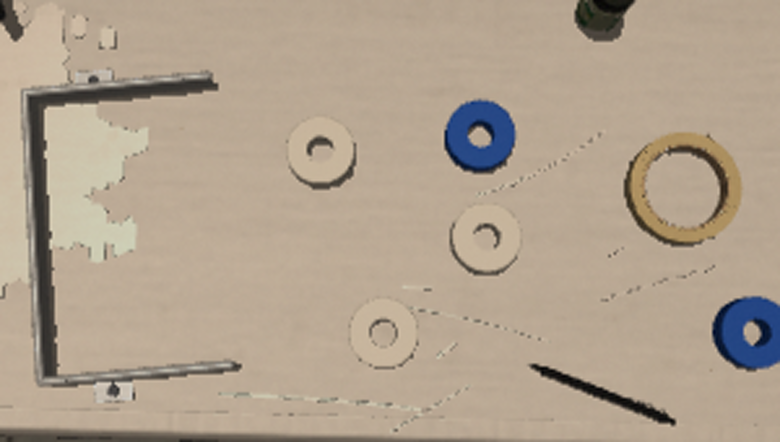

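```bash
cat >> h.py <<'E'
from scipy.spatial.transform import Rotation as R
def st():
    o=get_obs();return np.array(o['tool_pos']),R.from_euler('xyz',o['tcp_rot']).as_matrix(),o
def to(P,q=None,p=None):
    """tool-axis shift from q(current) to P"""
    p0,M,_=st();return (M.T@(np.array(P)-(p0 if q is None else q))).round(1)
E
python3 - <<'E'
from h import *
import pickle
t,s=pickle.load(open('c0.pkl','rb'))
p,M,o=st();print(M.round(3),np.degrees(np.arctan2(M[1,1],M[0,1])))
# centres: brightness+low saturation blobs near expected
for n,c,e in(('t',t,[(323,248),(386,282),(347,318)]),('s',s,[(321,241),(338,300),(280,293)])):
    g=cv2.cvtColor(c['image'],cv2.COLOR_RGB2GRAY)
    for u,v in e:
        w=g[v-22:v+22,u-26:u+26];th=cv2.threshold(w,0,255,cv2.THRESH_OTSU)
        wide=np.median(w);m=(w>wide+12).astype(np.uint8)
        cs,_=cv2.findContours(m,cv2.RETR_EXTERNAL,cv2.CHAIN_APPROX_NONE)
        k=max(cs,key=cv2.contourArea);el=cv2.fitEllipse(k);q=(el[0][0]+u-26,el[0][1]+v-22)
        print(n,(u,v),np.round(q,1),np.round(el[1],1),ray(c,q,30)[0].round(1))
E
```

```text
[[-0.     0.239  0.971]
 [-0.001  0.971 -0.239]
 [-1.    -0.001 -0.   ]] 76.14684144981112Traceback (most recent call last):
  File "<stdin>", line 12, in <module>
cv2.error: OpenCV(4.12.0) /io/opencv/modules/imgproc/src/shapedescr.cpp:361: error: (-201:Incorrect size of input array) There should be at least 5 points to fit the ellipse in function 'fitEllipseNoDirect'
```

{"name": "send_rows", "arguments": {
  "hand": 0.43,
  "moves": [
    [0,0,0,9.5],
    [0,0,0,9.5],
    [0,0,0,9.5],
    [0,0,0,9.5],
    [0,0,0,9.5],
    [0,0,0,9.5],
    [0,0,0,9.5],
    [0,0,0,9.6]
  ]
}}

```text
time: 1.1
tool_pos: [125.6, 509.5, 226.3]
tcp_rot: [-0.375, 1.57, -1.951]
contact_force: [0.9, 0.5, -0.5]
grip_width: 39.7
```

{"name": "send_rows", "arguments": {
  "moves": [
    [0,29,33,0],
    [0,29,33,0],
    [0,29,33,0],
    [0,29,33,0],
    [0,29,33,0],
    [0,29,33,0],
    [0,29,33,0],
    [0,29,33,0]
  ]
}}

```text
time: 2.1
tool_pos: [358.5, 244.7, 226.5]
tcp_rot: [-1.477, 1.57, -3.047]
contact_force: [0.1, 1.4, 0.0]
grip_width: 39.3
```

{"name": "send_rows", "arguments": {
  "moves": [
    [0,29,33,0],
    [0,29,33,0],
    [0,29,33,0],
    [0,29,33,0],
    [0,29,33,0],
    [0,29,33,0],
    [0,29,33,0],
    [0,29,33,0]
  ]
}}

```text
time: 3.1
tool_pos: [590.7, -19.0, 226.3]
tcp_rot: [-1.941, 1.57, 2.772]
contact_force: [0.1, 1.0, 0.0]
grip_width: 39.2
```

{"name": "send_rows", "arguments": {
  "moves": [
    [35,4,9,0],
    [35,0,0,0],
    [35,0,0,0],
    [35,0,0,0],
    [30,0,0,0],
    [22,0,0,0],
    [12,0,0,0],
    [9,0,0,0]
  ]
}}

```text
time: 4.1
tool_pos: [594.2, -26.9, 13.3]
tcp_rot: [-2.501, 1.571, 2.213]
contact_force: [-0.4, -0.2, 0.8]
grip_width: 39.2
```

Run:
```python
from h import *
import numpy as np
t=snap('top','t1.png')
im=cv2.resize(t['image'][190:360,200:500,::-1],None,fx=2.6,fy=2.6,interpolation=cv2.INTER_CUBIC)
s=snap('scene','s1.png')
im2=cv2.resize(s['image'][150:350,170:430,::-1],None,fx=3,fy=3,interpolation=cv2.INTER_CUBIC);cv2.imwrite('pics/c1.png',im2)
```

```text
(no output)
```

View pics/c1.png

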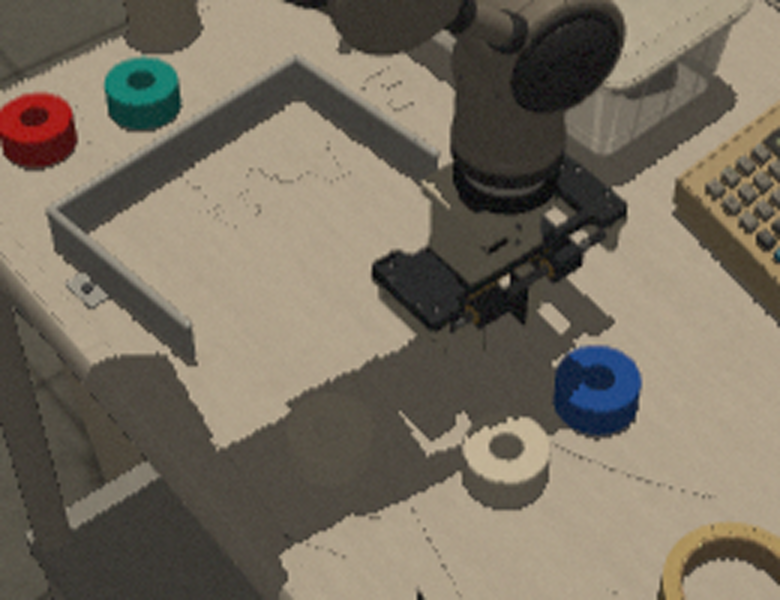

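{"name": "send_rows", "arguments": {
  "moves": [
    [0,0,-6,0],
    [0,0,-6,0],
    [0,0,-6,0],
    [0,0,-6,0],
    [0,0,-8,0],
    [0,0,-8,0],
    [0,0,-8,0],
    [0,0,-8,0]
  ]
}}

```text
time: 5.2
tool_pos: [594.1, 29.7, 13.7]
tcp_rot: [2.568, 1.571, 0.998]
contact_force: [0.1, -1.4, -0.2]
grip_width: 39.1
```

{"name": "send_rows", "arguments": {
  "moves": [
    [0,-0.5,-9,0],
    [0,-0.5,-9,0],
    [0,-0.5,-9,0],
    [0,-0.5,-9,0],
    [0,-0.5,-9,0],
    [0,-0.5,-9,0],
    [0,-0.5,-9,0],
    [0,-0.5,-9,0]
  ]
}}

```text
time: 6.2
tool_pos: [590.0, 101.7, 13.7]
tcp_rot: [-2.77, 1.571, 1.944]
contact_force: [0.2, -1.2, 0.5]
grip_width: 39.2
```

{"name": "send_rows", "arguments": {
  "moves": [
    [0,-0.5,-9,0],
    [0,-0.5,-9,0],
    [0,-0.5,-9,0],
    [0,-0.5,-9,0],
    [0,0,-9,0],
    [0,0,-9,0],
    [0,0,-9,0],
    [0,0,-7,0]
  ]
}}

```text
time: 7.2
tool_pos: [588.0, 171.8, 13.7]
tcp_rot: [2.591, 1.571, 1.021]
contact_force: [1.2, -1.6, 0.1]
grip_width: 39.1
```

{"name": "send_rows", "arguments": {
  "moves": [
    [0,0,-7,0],
    [0,0,-5,0],
    [0,0,-2,0],
    [0,0,0,0],
    [0,0,10,0],
    [0,0,15,0],
    [-10,0,15,0],
    [-40,0,15,0]
  ]
}}

```text
time: 8.2
tool_pos: [586.5, 128.3, 62.7]
tcp_rot: [-1.484, 1.566, -3.055]
contact_force: [0.6, 0.2, -0.0]
grip_width: 39.9
```

{"name": "send_rows", "arguments": {
  "moves": [
    [-40,-20,20,0],
    [-20,-20,30,0],
    [0,-20,30,0],
    [0,-20,30,0],
    [0,-20,30,0],
    [0,-20,20,0],
    [0,-20,20,0],
    [0,-19,20,0]
  ]
}}

```text
time: 9.2
tool_pos: [428.3, -71.5, 124.5]
tcp_rot: [1.217, 1.57, -0.353]
contact_force: [-0.5, 0.2, 0.8]
grip_width: 39.2
```

Run:
```python
from h import *
t=snap('top','t2.png');s=snap('scene','s2.png')
im=np.vstack([cv2.resize(t['image'][195:365,180:480],(530,300)),cv2.resize(s['image'][150:340,150:450],(530,300))])[:,:,::-1]
cv2.imwrite('pics/c2.png',im)
```

```text
(no output)
```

View pics/c2.png

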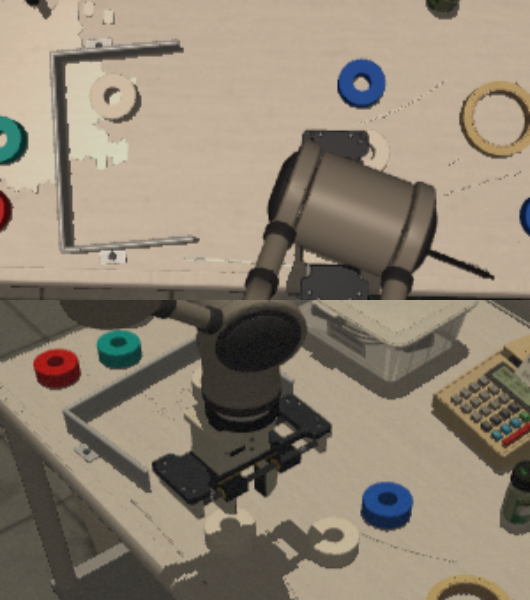

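{"name": "send_rows", "arguments": {
  "moves": [
    [25,0,14,0],
    [25,0,0,0],
    [25,0,0,0],
    [18,0,0,0],
    [12,0,0,0],
    [6,0,0,0],
    [0,0,-4,0],
    [0,0,-6,0]
  ]
}}

```text
time: 10.3
tool_pos: [429.6, -73.8, 13.2]
tcp_rot: [1.368, 1.57, -0.202]
contact_force: [0.4, -0.9, 0.2]
grip_width: 39.7
```

{"name": "send_rows", "arguments": {
  "moves": [
    [0,0,-6,0],
    [0,0.5,-6,0],
    [0,1,-7,0],
    [0,1,-8,0],
    [0,1.5,-8,0],
    [0,1.5,-8,0],
    [0,1.5,-8,0],
    [0,1.5,-8,0]
  ]
}}

```text
time: 11.3
tool_pos: [437.7, -14.4, 12.7]
tcp_rot: [-2.627, 1.571, 2.087]
contact_force: [-0.4, -1.1, 2.1]
grip_width: 39.6
```

{"name": "send_rows", "arguments": {
  "moves": [
    [0,2,-9,0],
    [0,2,-9,0],
    [0,2,-9,0],
    [0,2,-9,0],
    [0,2,-9,0],
    [0,2,-9,0],
    [0,2,-9,0],
    [0,2,-9,0]
  ]
}}

```text
time: 12.3
tool_pos: [453.7, 57.6, 12.7]
tcp_rot: [-2.827, 1.571, 1.886]
contact_force: [-0.5, -0.9, 1.2]
grip_width: 39.3
```

{"name": "send_rows", "arguments": {
  "moves": [
    [0,0,-9,0],
    [0,0,-9,0],
    [0,0,-9,0],
    [0,0,-9,0],
    [0,0,-9,0],
    [0,0,-9,0],
    [0,0,-9,0],
    [0,0,-9,0]
  ]
}}

```text
time: 13.3
tool_pos: [453.5, 129.6, 12.7]
tcp_rot: [2.907, 1.571, 1.337]
contact_force: [-0.2, -1.2, 0.9]
grip_width: 39.5
```

{"name": "send_rows", "arguments": {
  "moves": [
    [0,-0.5,-9,0],
    [0,-0.5,-9,0],
    [0,-0.5,-9,0],
    [0,-0.5,-9,0],
    [0,0,-9,0],
    [0,0,-6,0],
    [0,0,-3,0],
    [0,0,0,0]
  ]
}}

```text
time: 14.3
tool_pos: [451.4, 183.2, 12.7]
tcp_rot: [3.098, 1.571, 1.528]
contact_force: [0.2, 0.2, -0.2]
grip_width: 39.7
```

{"name": "send_rows", "arguments": {
  "moves": [
    [0,0,10,0],
    [0,0,15,0],
    [-10,0,15,0],
    [-40,0,20,0],
    [-40,0,30,0],
    [-20,0,40,0],
    [0,8,45,0],
    [0,8,45,0]
  ]
}}

```text
time: 15.3
tool_pos: [467.6, -39.4, 123.9]
tcp_rot: [1.365, 1.569, -0.206]
contact_force: [-0.7, 1.3, -0.7]
grip_width: 39.4
```

{"name": "send_rows", "arguments": {
  "moves": [
    [0,10,40,0],
    [0,10,40,0],
    [0,10,30,0],
    [0,10,30,0],
    [0,6,10,0],
    [0,0,0,0]
  ]
}}

```text
time: 16.05
tool_pos: [513.5, -187.4, 122.8]
tcp_rot: [3.042, 1.57, 1.471]
contact_force: [-0.1, 0.5, 0.1]
grip_width: 39.5
```

Run:
```python
from h import *
t=snap('top','t3.png');s=snap('scene','s3.png')
im=np.vstack([cv2.resize(t['image'][195:365,180:480],(530,300)),cv2.resize(s['image'][150:340,150:450],(530,300))])[:,:,::-1]
cv2.imwrite('pics/c3.png',im);print(st()[0])
```

```text
[ 513.17436267 -186.0534707   122.69970919]
```

View pics/c3.png

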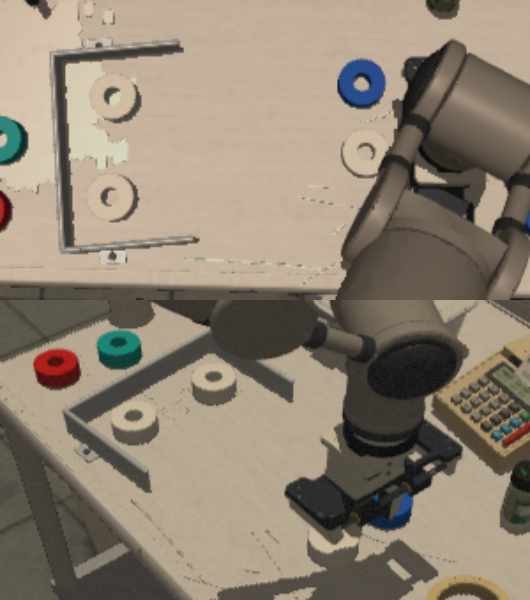

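{"name": "send_rows", "arguments": {
  "moves": [
    [25,3,0,0],
    [25,0,0,0],
    [25,0,0,0],
    [18,0,0,0],
    [11,0,0,0],
    [6,0,0,0],
    [0,0,-6,0],
    [0,0,-6,0]
  ]
}}

```text
time: 17.15
tool_pos: [517.1, -174.5, 13.3]
tcp_rot: [1.292, 1.57, -0.278]
contact_force: [0.5, -0.3, 0.2]
grip_width: 39.2
```

{"name": "send_rows", "arguments": {
  "moves": [
    [0,0,-6,0],
    [0,0,-6,0],
    [0,0,-7,0],
    [0,0,-8,0],
    [0,0,-9,0],
    [0,0,-9,0],
    [0,0,-9,0],
    [0,0,-9,0]
  ]
}}

```text
time: 18.15
tool_pos: [516.7, -111.3, 12.7]
tcp_rot: [2.786, 1.571, 1.216]
contact_force: [0.1, -1.2, 1.3]
grip_width: 39.6
```

{"name": "send_rows", "arguments": {
  "moves": [
    [0,0,-9,0],
    [0,0,-9,0],
    [0,0,-9,0],
    [0,0,-9,0],
    [0,0,-9,0],
    [0,0,-9,0],
    [0,0,-9,0],
    [0,0,-9,0]
  ]
}}

```text
time: 19.15
tool_pos: [516.6, -39.3, 12.7]
tcp_rot: [-2.873, 1.571, 1.84]
contact_force: [-0.6, -0.4, 1.4]
grip_width: 39.4
```

{"name": "send_rows", "arguments": {
  "moves": [
    [0,0,-9,0],
    [0,0,-9,0],
    [0,0,-9,0],
    [0,0,-9,0],
    [0,0,-9,0],
    [0,0,-9,0],
    [0,0,-9,0],
    [0,0,-9,0]
  ]
}}

```text
time: 20.15
tool_pos: [516.6, 32.7, 12.7]
tcp_rot: [2.388, 1.571, 0.818]
contact_force: [0.7, -1.2, 1.5]
grip_width: 39.8
```

{"name": "send_rows", "arguments": {
  "moves": [
    [0,0.5,-9,0],
    [0,0.5,-9,0],
    [0,0.5,-9,0],
    [0,0.5,-9,0],
    [0,0,-9,0],
    [0,0,-9,0],
    [0,0,-9,0],
    [0,0,-9,0]
  ]
}}

```text
time: 21.15
tool_pos: [518.5, 104.7, 12.7]
tcp_rot: [3.058, 1.571, 1.488]
contact_force: [-0.6, -1.4, 1.0]
grip_width: 39.6
```

{"name": "send_rows", "arguments": {
  "moves": [
    [0,0,-9,0],
    [0,0,-9,0],
    [0,0,-8,0],
    [0,0,-5,0],
    [0,0,-3,0],
    [0,0,0,0],
    [0,0,8,0],
    [0,0,12,0]
  ]
}}

```text
time: 22.15
tool_pos: [518.4, 117.4, 12.6]
tcp_rot: [-1.858, 1.571, 2.856]
contact_force: [0.2, -0.4, -0.6]
grip_width: 39.6
```

{"name": "send_rows", "arguments": {
  "moves": [
    [-5,0,15,0],
    [-35,0,20,0],
    [-40,0,30,0],
    [-40,0,40,0],
    [-30,0,45,0],
    [0,0,45,0],
    [0,0,40,0],
    [0,0,20,0]
  ]
}}

```text
time: 23.15
tool_pos: [518.2, -139.5, 163.0]
tcp_rot: [1.106, 1.57, -0.467]
contact_force: [0.0, 0.5, 0.2]
grip_width: 39.3
```

Run:
```python
from h import *
import pickle
t=snap('top','t4.png');s=snap('scene','s4.png');pickle.dump((t,s),open('c4.pkl','wb'))
im=np.vstack([cv2.resize(t['image'][195:365,180:500],(565,300)),cv2.resize(s['image'][150:350,150:510],(540,300))[:, :565] if 0 else cv2.resize(s['image'][150:350,150:510],(565,300))])[:,:,::-1]
cv2.imwrite('pics/c4.png',im);print(st()[0])
```

```text
[ 518.42800898 -138.8354015   162.70322299]
```

View pics/c4.png

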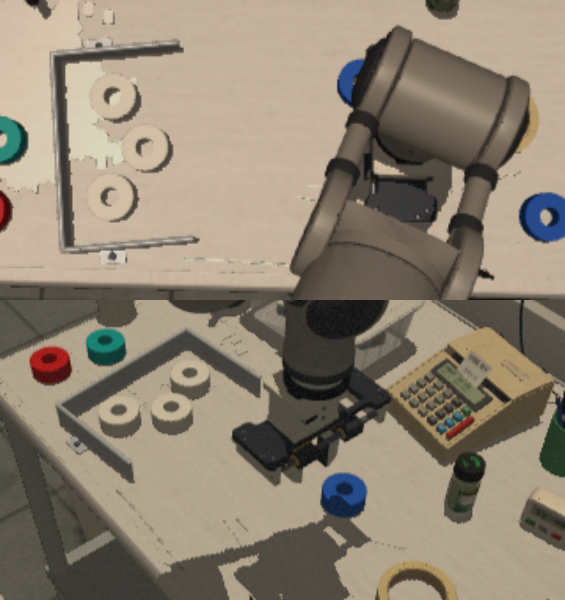

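Run:
```python
from h import *
import pickle
t,s=pickle.load(open('c4.pkl','rb'))
def f(n,B,A,C,t1,t2,c):
    P=[ray(c,q,z)[0][:2] for q,z in((B,30),(A,30),(C,30),(t1,44),(t2,44))]
    u=(P[3]-P[4]);u/=np.linalg.norm(u);n_=np.array([-u[1],u[0]])
    print(n,np.round(P).tolist(),'past mouth',[round(float((p-P[4])@n_)) for p in P[:3]],'x from near tip',[round(float((p-P[4])@u)) for p in P[:4]])
T=lambda x,y:(180+x*320/565,195+y*170/300)
S=lambda x,y:(150+x*360/565,150+(y-300)*200/300)
f('top',T(146,148),T(113,97),T(111,197),T(181,45),T(197,239),t)
f('scene',S(172,405),S(190,375),S(119,410),S(261,374),S(131,461),s)
t0,s0=pickle.load(open('c0.pkl','rb'))
d=(cv2.absdiff(s['image'],s0['image']).max(2)>40)
for n,(u,v) in dict(tape=(415,348),jar=(446,272),pen=(321,377)).items():print(n,d[v-28:v+28,u-28:u+28].sum())
```

```text
top [[514.0, 172.0], [583.0, 220.0], [447.0, 216.0], [655.0, 128.0], [394.0, 97.0]] past mouth [60, 100, 112] x from near tip [128, 202, 66, 262]
scene [[522.0, 173.0], [586.0, 213.0], [451.0, 214.0], [668.0, 132.0], [400.0, 101.0]] past mouth [57, 89, 107] x from near tip [129, 197, 64, 269]
tape 0
jar 0
pen 582
```

Run:
```python
from h import *
import pickle
t,s=pickle.load(open('c4.pkl','rb'));t0,s0=pickle.load(open('c0.pkl','rb'))
for c in(s0,s):
    g=c['image'][340:412,300:342].max(2);y,x=np.where(g<40);print(len(x),x.mean()+300,y.mean()+340,y.min()+340,y.max()+340)
print(close_job())
```

```text
221 321.1221719457014 379.00452488687785 348 407
207 320.85990338164254 378.2173913043478 349 407
the job is handed in; nothing more can be done
None
```

I swept all three white rolls into the bay one at a time, pushing each with the fingers set to a fixed gap of about 40 mm. The job was handed in at about 23 s of the 72 s allowed, and `close_job` gave no verdict.

**Rolls:** In the last pictures from both cameras all three lie flat inside the walls. Their centres are about 57–60, 89–100 and 107–112 mm past the mouth line, and at least 28 mm is needed. The tool force read at most about 2.6 N at the end of each move; I had no direct reading of finger contact force.

**Bystanders:** The image areas around the tape and the jar did not change. The first comparison flagged changes around the pen, probably the arm's shadow. A dark-pixel check then put the pen within about 1 pixel of its start.

**Disagreements:** The two cameras differed by up to about 13 mm on some points, mostly from pixels I picked by eye. That is still well inside the margins. An ellipse fit meant to refine the roll centres failed, so I worked from the average of the two views instead.

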